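# Hold the loose hinge leaf in line for the pin

### The job

The instrument case has only half of its hinge: swing both flaps of the carton back past upright, lift the single-knuckle hinge leaf straight up out of the carton, and bring it upright over the case so that its knuckle sits between the two knuckles there with all the holes in line, ready for the pin to be slipped through. Finish while still gripping the leaf, holding it steady there in the air: not resting on the case or pushed against it, and never knocked hard against it. Leave the carton flaps open, and the pin, the spare leaf and the other things on the bench where they are.

Things in the scene. Friction and masses are not known exactly. Their poses are not given: they have to be found in the camera images.
- carton: Open-topped cardboard carton, fixed to the bench, 180 (its x) x 150 (its y) x 100 mm high, walls 4 mm. Origin: centre of its underside, on the bench. Its two flaps are hinged along its +y and -y top edges.
- flap_a (a joint): Flap on the carton's +y side, rad. 0: flat over the carton; 1.57: upright; up to 2.6: folded back outwards. Starts ajar (0.7 to 1.1), stays where it is put (friction about 0.03 N m). 172 mm long (carton x), 70 mm from hinge to free edge, 3 mm thick; hinge line 73 mm from the carton's middle, 100 mm up.
- flap_b (a joint): The same for the flap on the carton's -y side. The free edges of the two ajar flaps leave a gap of 38 mm or more along the carton's middle.
- flap_a_edge (a point): Middle of the free edge of flap_a.
- flap_b_edge (a point): Middle of the free edge of flap_b.
- leaf_grip (a point): Grip point of the loose leaf: on the mid-plane of its plate, half-way along it, 58 mm above its hole axis, 17 mm below the plate's top edge. Both faces are free for fingers within 16 mm of the middle line. The top edge stands about 9 mm below the carton's rim. Lift straight up.
- leaf_hole (a point): Centre of the hole in the loose leaf's knuckle; axes as the leaf's: y along the hole, z up the plate. The knuckle is a ring 18 mm outside, hole 10 mm, 20 mm long. The leaf is the same turned half round about z.
- case_hole (a point): Point on the hole axis of the hinge half on the case, midway between its two knuckles, 91 mm above the bench; y along the axis, z up. Knuckles: rings 18 mm outside, hole 10 mm, 23 mm long, 25 mm gap between, open from above. The case's flat top is 11 mm below the axis: the aligned loose knuckle clears it by 2 mm, its plate clears the knuckles by 4.5 mm.
- case: Grey instrument case, fixed to the bench, 130 (its x) x 180 (its y) x 80 mm high, hinge half on top with the axis along its y over its middle. Origin: centre of its underside.
- pin_mid (a point): Middle of the hinge pin (5 mm thick, 70 mm long, square head) lying in a small fixed black tray, 100 x 45 x 14 mm. Bystander: leave.
- spare_leaf_mid (a point): Spare hinge leaf of another pattern, 90 x 60 x 14 mm with three knuckles, lying on the bench. Bystander: leave.
- bottle_mid (a point): Middle of a standing water bottle, 62 mm wide, 190 mm high. Bystander.
- tape_mid (a point): Middle of a roll of tape, 90 mm wide, 20 mm high. Bystander.
- marker_mid (a point): Middle of a marker pen, 130 mm long, 16 mm thick. Bystander.
- driver_mid (a point): Screwdriver lying on the bench. Bystander.
- connector_mid (a point): Small metal connector, 68 x 30 x 14 mm. Bystander.
- leaf: Loose hinge leaf, plain steel, 0.2 to 0.32 kg: plate 8 mm thick (its x), 60 mm wide (its y), 61.5 mm tall (from 13.5 to 75 mm above the hole axis), one knuckle below the middle of its lower edge. Origin and axes as point leaf_hole. It starts standing knuckle down in the grey holder, its y along the carton's y within 0.05 rad.
- holder: Grey plastic holder fixed on the carton's floor, within 17 mm of the carton's middle along its x, 10 mm along its y. Two blocks with slots hold the lower corners of the leaf's plate, 16 mm and more from its middle, up to 50 mm above the bench. Origin: centre of its underside, 4 mm above the bench.
Mind the look-alikes: they are no part of the job. Several things have the shape of the carton; the one meant has the colours described above.

How it is judged:
By the outcome, as a careful person would: the job done as asked, in the order asked, and still so for the second after the job is handed in, while the arm keeps its last pose, push and grip.
It also fails if it takes over 64 s, if anything falls off the work surface, if the arm or the gripper's body presses on something with over 40 N, if the wrist force passes 120 N, or if a joint passes its speed limit or range.

### The arm

A 6-joint arm with a two-finger parallel gripper is mounted at the origin on the work surface. World frame = base frame: x ahead of the robot, y to its left, z up, the work surface at z = 0. Lengths are in m, angles in rad, forces in N, time in s.
With the tool pointing down it reaches from about 0.275 to 0.85 m from the base axis. Payload 5.2 kg.
Tool frame: the origin (TCP) lies midway between the tips of the shut fingers; the grasp point (between the pads) lies 19 mm behind it; z points along the fingers, y is the line along which they close (so a half turn about z gives the same grasp; the last joint's range is limited). The gripper opens to 85 mm and grips with 20 to 120 N. Pads are 22 mm wide; open, the fingers measure 114 mm over their backs; the gripper's body (76 mm by 85 mm) begins 54 mm behind the grasp point. The pads swing forward as they close: fully open they stand 13 mm farther back than shut.
Start: joints at [0.948, 0.259, 1.535, -0, 1.348, -0.203], TCP at [0.224, 0.502, 0.231] pointing down, gripper open.
Joint ranges: [-3.14, 3.14], [-0.91, 2.08], [0.19, 2.58], [-1.22, 4.36], [0.22, 2.71], [-3.12, 3.12]. Speed limits (rad/s): [2.57, 2.57, 3.14, 3.14, 3.14, 3.14].

### API

Orientations are given as a unit quaternion [x, y, z, w].
In Python, from cell import env, snapshot gives the robot as it stands. The module is installed in compiled form; this text tells all that it offers.
- The arm moves only by the tool carry_out, never from a script. Its argument "increments" is a list of rows, each a list of 5 numbers: the shift along the tool's x, y, z in mm, then the turn about the tool's z in rad, then the opening, from 0 (shut) to 1 (fully open). A call has 1 to 8 rows; each row is the pose to reach, as a shift and turn from the pose commanded when the call began, along the tool's axes at that moment; what a row does not reach only later rows make up. A row lasts 1/8 s, in which the tool goes at most 62.5 mm and 10.7 degrees, less where a joint would pass 70% of its speed; a pose out of reach is approached as far as the arm can. A call with a gripper value outside its range is refused whole. The fingers move at their own pace and stop on an object; the grip force is fixed at half the most. Time passes only in rows, so rows that repeat a pose let the fingers close. It gives the time, the measured TCP pose, the force, the opening and the grip force at its end, in the units of the state.
- env.observe(): the state, without advancing time (a new reading comes with each control period).
- snapshot(name): name is "scene" or "side" or "wrist"; returns a dict with "image" (420x560x3 uint8, red, green, blue), "fovy" (degrees; the focal length in pixels is half the picture's height over the tangent of half this angle, whatever the lens; pixels are square), "cx", "cy" (the principal point, pixels), "R" (3x3) and "t" (3): a world point X has camera coordinates R X + t; the wrist camera has in their place "T_tool_cam" (4x4, takes a point from camera to tool coordinates, whose origin is the TCP and whose axes are the flange's). Camera axes: x right, y down, z forward; pixel columns grow to the right and rows downward; lengths in m; the calibration is good to about 2 mm. The wrist camera is an equidistant fisheye: a pixel r from the principal point sees the ray r / f radians off the axis. A picture is of the moment at which its call begins: read the wrist's pose just before it. There is no depth.
- env.close_job(): hands the job in; it is judged then, once.
The state is a dict: "time": time; "joint_positions": joint angles; "qd": joint speeds; "effort": joint torques, N m; "tool_pos": TCP position; "tcp_rot": TCP orientation; "ft_force": force on the tool from outside, world axes, zero at the start; "wrist_torque": the same for the moment, N m; "finger_gap": finger opening in m; "grasp_force": force on a finger pad.
Only numpy, scipy, OpenCV 4.12 (cv2) and the standard library are available. Lean on these libraries where they do the work, as an engineer would, in place of code of your own. Each camera call takes 0.05 s, during which the arm holds its last target. There are 200 camera calls.

## Working session

There is one attempt and no reset: what is moved stays moved. The work goes in short steps, Python scripts to look and compute and a tool call to move; the robot and the scene stay as the last step left them, time stands still between calls to the robot, and variables do not carry over. Pictures are saved under pics/ and viewed, at most 10 in all, crops included, and the job is handed in when it is done.

Besides the shell and the picture viewer there is one more tool, called as name(argument=value, ...), one argument or row to a line, values as JSON. carry_out: Moves the arm, as the interface text tells. Its arguments: {"type":"object","properties":{"increments":{"type":"array"}},"required":["increments"]}

```bash
mkdir -p pics
cat > h.py <<'E'
import numpy as np, cv2, pickle
from cell import env, snapshot
from scipy.spatial.transform import Rotation as Ro
def shot(name,fn):
    o=env.observe(); s=snapshot(name); s['o']=o
    pickle.dump(s,open(f'pics/{fn}.pkl','wb')); cv2.imwrite(f'pics/{fn}.png',s['image'][:,:,::-1]); return s
def load(fn): return pickle.load(open(f'pics/{fn}.pkl','rb'))
def ray(s,u,v):
    f=210/np.tan(np.radians(s['fovy'])/2); d=np.array([u-s['cx'],v-s['cy']])
    if 'T_tool_cam' in s:
        r=np.hypot(*d); th=r/f
        c=np.r_[np.sin(th)*d/max(r,1e-9),np.cos(th)]
        T=s['T_tool_cam']; R=Ro.from_quat(s['o']['tcp_rot']).as_matrix(); p=np.array(s['o']['tool_pos'])
        return p+R@T[:3,3], R@T[:3,:3]@c
    R=np.array(s['R']);return -R.T@s['t'], R.T@np.r_[d/f,1]
def atz(s,u,v,z):
    p,d=ray(s,u,v); return p+d*(z-p[2])/d[2]
def tri(*a):
    A=0;b=0
    for s,u,v in a:
        p,d=ray(s,u,v); d=d/np.linalg.norm(d); P=np.eye(3)-np.outer(d,d); A=A+P; b=b+P@p
    X=np.linalg.solve(A,b)
    res=[np.linalg.norm(np.cross(X-ray(*k)[0],ray(*k)[1]/np.linalg.norm(ray(*k)[1]))) for k in a]
    return X.round(4),np.round(res,4)
def proj(s,X):
    f=210/np.tan(np.radians(s['fovy'])/2)
    if 'T_tool_cam' in s:
        T=s['T_tool_cam']; R=Ro.from_quat(s['o']['tcp_rot']).as_matrix()
        c=T[:3,:3].T@(R.T@(np.array(X)-s['o']['tool_pos'])-T[:3,3]); r=np.hypot(*c[:2]); th=np.arctan2(r,c[2])
        return c[:2]/r*th*f+[s['cx'],s['cy']]
    c=np.array(s['R'])@X+s['t']; return c[:2]/c[2]*f+[s['cx'],s['cy']]
def crop(fn,x0,y0,x1,y1,k,out):
    im=cv2.imread(f'pics/{fn}.png')[y0:y1,x0:x1]; cv2.imwrite(f'pics/{out}.png',cv2.resize(im,None,fx=k,fy=k,interpolation=cv2.INTER_CUBIC))
E
python3 - <<'E'
from h import *
ims=[]
for n in ['scene','side','wrist']:
    s=shot(n,n+'0'); print(n,s['fovy'],s['cx'],s['cy'],s.get('t'))
    if n!='wrist': print(ray(s,280,210))
    else: print(s['T_tool_cam'])
    ims.append(s['image'][:,:,::-1])
print(env.observe())
E
```

```text
scene 46.53062165408971 278.33615876281925 213.7718044376885 [-0.08277105 -0.42718916  1.93332559]
(array([1.33978806e+00, 3.25074834e-04, 1.46015660e+00]), array([-0.50630981,  0.03797978, -0.86155624]))
side 43.86595609527306 280.52333679528135 206.56594595322906 [-0.38049401  0.27618563  1.41189994]
(array([-0.25240114, -1.00882873,  1.06445943]), array([ 0.46346488,  0.64796524, -0.60447144]))
wrist 65.70646984690485 281.35368199464494 213.71548826189755 None
[[ 2.51489609e-04 -9.51414193e-01 -3.07913901e-01  7.93134814e-02]
 [ 9.99999956e-01  2.87488139e-04 -7.15482385e-05  1.34630016e-04]
 [ 1.56593604e-04 -3.07913870e-01  9.51414223e-01 -1.43385002e-01]
 [ 0.00000000e+00  0.00000000e+00  0.00000000e+00  1.00000000e+00]]
{'time': 0.15, 'joint_positions': array([ 9.48198755e-01,  2.59178554e-01,  1.53580992e+00, -2.38462248e-06,
        1.34801478e+00, -2.02762057e-01]), 'qd': array([-0.00055677, -0.00297891, -0.00312855,  0.00155589,  0.00067345,
       -0.00019278]), 'effort': array([ 2.23780291e-03, -4.46383238e+01, -2.90821838e+01,  7.17217858e-06,
        8.25660594e-03,  8.46140864e-06]), 'tool_pos': array([0.22390903, 0.50192354, 0.23067282]), 'tcp_rot': array([ 2.08379153e-01,  9.78047867e-01, -6.46557045e-04, -2.81807023e-04]), 'ft_force': array([ 0.46970699, -0.47740269, -0.66290009]), 'wrist_torque': array([-0.04565533, -0.00071999, -0.00047013]), 'grasp_force': 0.0, 'finger_gap': 0.08533504182784764}
```

View pics/scene0.png

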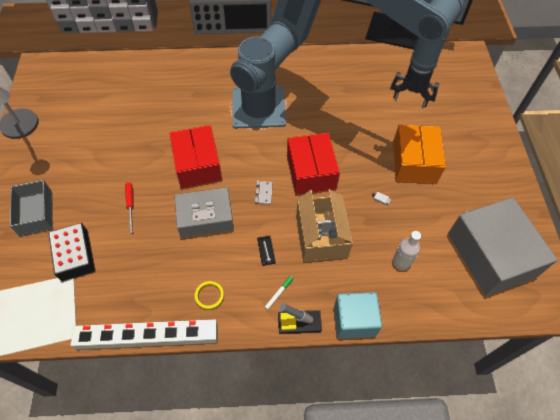

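View pics/side0.png

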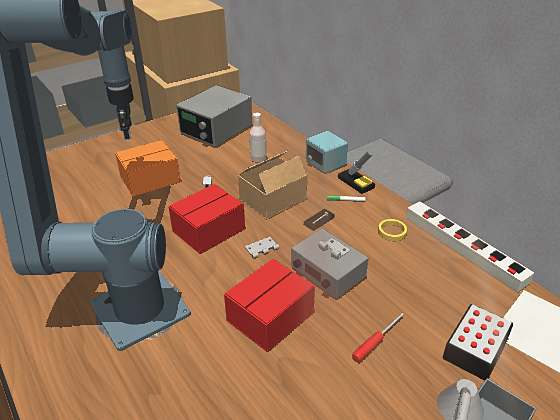

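The brown cardboard carton is at scene (324,226) and side (273,186). The red boxes at (195,157) and (313,163) and the orange box at (419,153) are closed look-alikes in the wrong colours. The grey case with its two knuckles is at scene (203,213). I'll confirm this in an enlarged crop.

Run:
```python
from h import *
a=cv2.imread('pics/scene0.png');b=cv2.imread('pics/side0.png')
def c(i,x0,y0,w,h,k=4): return cv2.resize(i[y0:y0+h,x0:x0+w],None,fx=k,fy=k,interpolation=cv2.INTER_CUBIC)
cv2.imwrite('pics/m1.png',np.vstack([np.hstack([c(a,285,185,100,75),c(a,165,180,100,75)]),np.hstack([c(b,225,145,100,75),c(b,280,225,100,75)])]))
```

```text
(no output)
```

View pics/m1.png

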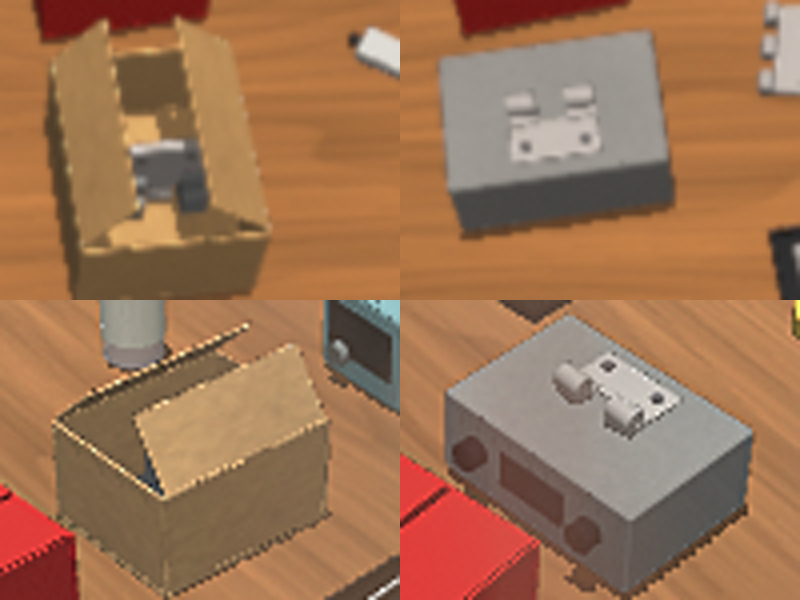

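The crop confirms both: the brown carton has two ajar flaps with the leaf standing inside, and the grey case has two knuckles and a gap. Next I compute their poses.

Run:
```python
from h import *
a=load('scene0');b=load('side0')
S=lambda x,y:(285+x/4,185+y/4); C=lambda x,y:(165+x/4,180+y/4)
D=lambda x,y:(225+x/4,145+(y-300)/4); E_=lambda x,y:(280+(x-400)/4,225+(y-300)/4)
C2=lambda x,y:C(x-400,y)
print('carton rim scene');
for n,p in dict(pmx=(82,246),ppx=(268,236),mm=(52,62)).items(): print(n,atz(a,*S(*p),.1).round(3))
print('carton side')
for n,p in dict(mm=(162,497),mp=(55,422),pm=(328,420)).items(): print(n,atz(b,*D(*p),.1).round(3))
print('flap edges scene/side tri')
# free edge corners: flap left(-y): (104,22) far, (134,222) near ; right: (180,20),(238,222)?
print(tri((a,*S(104,22)),(b,*D(137,412))),tri((a,*S(134,222)),(b,*D(292,345))))
for p in [(180,20),(215,205)]: print(atz(a,*S(*p),.155).round(3))
print('far flap side',tri((a,*S(180,20)),(b,*D(60,412))), [atz(b,*D(*p),.155).round(3) for p in [(250,325)]])
print('case')
for p in [(440,58),(652,32),(448,190),(670,164)]: print(atz(a,*C2(*p),.08).round(4))
for p in [(568,316),(446,396),(632,520),(752,436)]: print(atz(b,*E_(*p),.08).round(4))
print('knuckle tops scene z=.1'); 
for p in [(505,97),(536,97),(563,90),(594,86)]: print(atz(a,*C2(*p),.1).round(4))
print('leaf top edge z .091')
for p in [(135,148),(186,142),(206,208),(133,212)]: print(atz(a,*S(*p),.091).round(4))
```

```text
carton rim scene
pmx [0.675 0.133 0.1  ]
ppx [0.673 0.278 0.1  ]
mm [0.507 0.121 0.1  ]
carton side
mm [0.499 0.12  0.1  ]
mp [0.488 0.263 0.1  ]
pm [0.674 0.129 0.1  ]
flap edges scene/side tri
(array([0.5052, 0.1605, 0.1562]), array([0.0009, 0.0009])) (array([0.6757, 0.1731, 0.1478]), array([0.0058, 0.0058]))
[0.506 0.221 0.155]
[0.672 0.23  0.155]
far flap side (array([0.4812, 0.2307, 0.1253]), array([0.0066, 0.0066])) [array([0.659, 0.218, 0.155])]
case
[ 0.4537 -0.2853  0.08  ]
[ 0.4354 -0.1092  0.08  ]
[ 0.5794 -0.272   0.08  ]
[ 0.5633 -0.0944  0.08  ]
[ 0.5481 -0.1036  0.08  ]
[ 0.4212 -0.1214  0.08  ]
[ 0.4461 -0.2933  0.08  ]
[ 0.5668 -0.2806  0.08  ]
knuckle tops scene z=.1
[ 0.5063 -0.2265  0.1   ]
[ 0.5074 -0.2014  0.1   ]
[ 0.5017 -0.1798  0.1   ]
[ 0.499  -0.1547  0.1   ]
leaf top edge z .091
[0.5852 0.1827 0.091 ]
[0.5815 0.2242 0.091 ]
[0.6417 0.2338 0.091 ]
[0.6427 0.1759 0.091 ]
```

carry_out(
  increments=[
    [-40, -12, -10, 0.12, 0.3],
    [-95, -28, -25, 0.28, 0],
    [-155, -45, -40, 0.45, 0],
    [-215, -62, -50, 0.62, 0],
    [-275, -80, -50, 0.8, 0],
    [-335, -98, -50, 0.95, 0],
    [-395, -115, -50, 1.05, 0],
    [-452, -131, -50, 1.09, 0],
  ],
)

```text
time: 1.15
tool_pos: [0.5848, 0.1968, 0.281]
tcp_rot: [0.686, 0.728, -0.0, -0.0]
ft_force: [0.8, 0.6, 0.8]
finger_gap: 0.0001
grasp_force: 0.0
```

carry_out(
  increments=[
    [0, 0, 0, 0, 0],
    [0, 0, 0, 0, 0],
  ],
)

```text
time: 1.4
tool_pos: [0.583, 0.1984, 0.2806]
tcp_rot: [0.685, 0.728, -0.001, -0.001]
ft_force: [0.4, 0.5, -0.1]
finger_gap: -0.0001
grasp_force: 0.0
```

Run:
```python
from h import *
s=shot('wrist','w1');o=s['o'];print(o['tool_pos'],o['tcp_rot'],Ro.from_quat(o['tcp_rot']).as_matrix().round(3),o['joint_positions'])
```

```text
[0.58304997 0.19837414 0.28058651] [ 6.85410563e-01  7.28156213e-01 -5.52876772e-04 -7.63348478e-04] [[-0.06   0.998 -0.002]
 [ 0.998  0.06   0.   ]
 [ 0.    -0.002 -1.   ]] [1.46757837e-01 3.54341116e-01 1.28235249e+00 5.13102821e-04
 1.50671325e+00 8.62638005e-02]
```

View pics/w1.png

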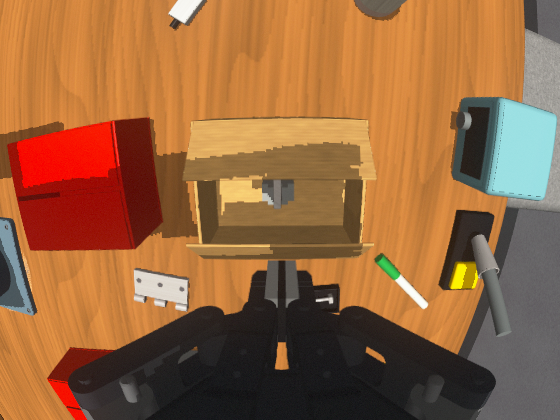

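The wrist view shows the gap between the flap edges at rows 180 (flap a) and 246 (flap b). The carton's +y rim runs along row 121 from column 191 to 369, and the leaf is seen edge-on at (278,190).

Run:
```python
from h import *
s=load('w1')
for n,u,v,z in [('rim+y L',191,121,.1),('rim+y R',369,121,.1),('a edge L',183,180,.157),('a edge R',375,180,.157),('b edge L',186,246,.155),('b edge R',373,245,.155),('leaf top',278,204,.091),('leaf top',278,180,.091)]: print(n,atz(s,u,v,z).round(4))
```

```text
rim+y L [0.4871 0.2653 0.1   ]
rim+y R [0.6661 0.2761 0.1   ]
a edge L [0.4963 0.2166 0.157 ]
a edge R [0.6616 0.2266 0.157 ]
b edge L [0.4965 0.1537 0.155 ]
b edge R [0.6695 0.1654 0.155 ]
leaf top [0.58   0.1806 0.091 ]
leaf top [0.5784 0.2066 0.091 ]
```

carry_out(
  increments=[
    [-8, 0, 50, 0, 0],
    [-8, 0, 100, 0, 0],
    [-8, 0, 150, 0, 0],
    [-8, 0, 150, 0, 0],
    [-26, 0, 150, 0, 0],
    [-42, 0, 150, 0, 0],
    [-58, 0, 150, 0, 0],
    [-74, 0, 150, 0, 0],
  ],
)

```text
time: 2.45
tool_pos: [0.5887, 0.1231, 0.1324]
tcp_rot: [0.686, 0.728, 0.001, 0.001]
ft_force: [0.9, 2.0, -0.2]
finger_gap: -0.0002
grasp_force: 0.6
```

carry_out(
  increments=[
    [-12, 0, 0, 0, 0],
    [-22, 0, 0, 0, 0],
    [-22, 0, 0, 0, 0],
    [0, 0, 0, 0, 0],
    [40, 0, 0, 0, 0],
    [80, 0, 0, 0, 0],
    [96, 0, 0, 0, 0],
    [112, 0, 0, 0, 0],
  ],
)

```text
time: 3.45
tool_pos: [0.5809, 0.2375, 0.1313]
tcp_rot: [0.685, 0.729, -0.0, 0.0]
ft_force: [-0.1, -0.8, 0.9]
finger_gap: -0.0001
grasp_force: 0.4
```

carry_out(
  increments=[
    [16, 0, 0, 0, 0],
    [32, 0, 0, 0, 0],
    [46, 0, 0, 0, 0],
    [54, 0, 0, 0, 0],
    [54, 0, 0, 0, 0],
    [30, 0, -20, 0, 0.4],
    [-20, 0, -70, 0, 0.6],
    [-20, 0, -70, 0, 0.6],
  ],
)

```text
time: 4.45
tool_pos: [0.5852, 0.2127, 0.2065]
tcp_rot: [0.687, 0.727, 0.003, 0.003]
ft_force: [0.3, 0.7, -0.5]
finger_gap: 0.051
grasp_force: 0.0
```

Run:
```python
from h import *
s=shot('wrist','w2');o=s['o'];print(o['tool_pos'],o['tcp_rot'],o['ft_force'])
shot('side','side2');shot('scene','scene2')
```

```text
[0.58519672 0.21269691 0.20653026] [0.68659113 0.72703222 0.00284776 0.00294347] [ 0.26987389  0.7343031  -0.53264388]
```

View pics/w2.png

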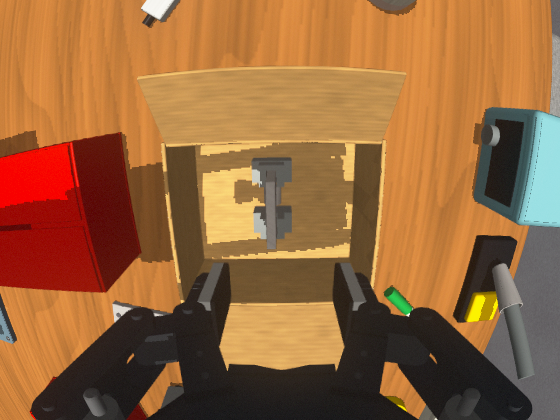

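Both flaps are folded back. The leaf's top edge runs from about (270,170) to (271.5,249), with the two grey holder blocks beneath it.

Run:
```python
from h import *
s=load('w2')
a=atz(s,270,170,.091);b=atz(s,271.5,249,.091);print(a,b,np.linalg.norm(a-b),(a+b)/2, np.arctan2(-(a-b)[0],(a-b)[1]))
c=atz(s,270,210,.091);d=atz(s,265,210,.091);print(np.linalg.norm(c-d)*2)
o=env.observe();R=Ro.from_quat(o['tcp_rot']).as_matrix();print(o['tool_pos'],R.round(4))
cv2.imwrite('pics/w2c.png',cv2.resize(s['image'][140:270,215:325,::-1],None,fx=4.6,fy=4.6,interpolation=cv2.INTER_CUBIC))
```

```text
[0.57486347 0.24460321 0.091     ] [0.57942312 0.1753831  0.091     ] 0.0693701148750663 [0.5771433  0.20999316 0.091     ] 0.06577673679394468
0.008346974756026778
[0.58269013 0.21523992 0.20214482] [[-5.890e-02  9.983e-01  1.200e-03]
 [ 9.983e-01  5.890e-02  5.000e-04]
 [ 4.000e-04  1.200e-03 -1.000e+00]]
```

View pics/w2c.png

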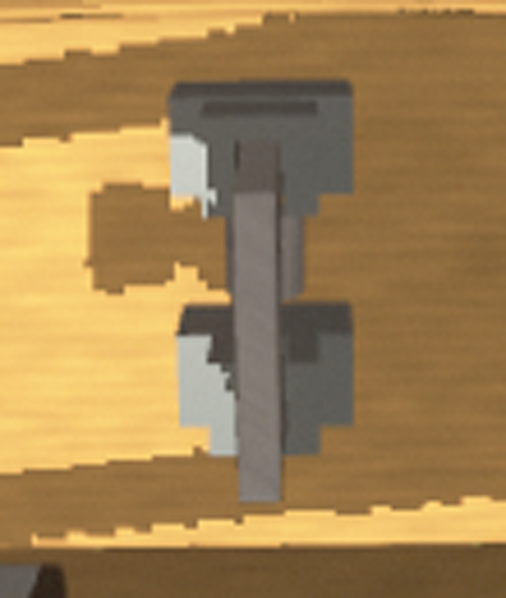

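The dark upper part is the +y end face, so the top face spans rows 181.3 to 248.7.

Run:
```python
from h import *
s=shot('wrist','w3'); print(s['o']['tool_pos'])
s=load('w2')
a=atz(s,270.7,181.3,.091);b=atz(s,271.5,248.7,.091);m=(a+b)/2;print(np.linalg.norm(a-b),m,np.arctan2(-(a-b)[0],(a-b)[1]))
o=env.observe();R=Ro.from_quat(o['tcp_rot']).as_matrix();print(R.T@(np.r_[m[:2],.055]-o['tool_pos'])*1000)
s=load('w3'); print(proj(s,m))
crop('w3',200,120,340,280,4,'w3c')
# automatic: column centre of plate in w3 along rows: print gray rows
g=s['image'].mean(2); u,v=proj(s,m).astype(int)
for r in (v-15,v,v+15): print(r,u-12,g[r,u-12:u+13].astype(int))
```

```text
[0.58269013 0.21523992 0.20214482]
0.05972564640207523 [0.57765171 0.20548063 0.091     ] 0.05890986875442963
[-10.18273038  -4.90649986 146.10690231]
[274.76143104 220.96246736]
205 262 [174 185 182 175 167  99  97  98 119 122 120 122 122 122 123 124 111  81
 114 105  99  94  92 109 108]
220 262 [182 154  74  70  72  72  71  77 122 122 123 125 125 123 123 121 113  78
  88  70  70  71  71  69  66]
235 262 [181 180 180 179 180 180 178 173 104 120 120 122 121 121 121 119 116  85
  69  90  92  90  93  93  92]
```

carry_out(
  increments=[
    [-10, -5, 0, 0, 0.6],
    [-10, -5, 30, 0, 0.6],
    [-10, -5, 60, 0, 0.6],
    [-10, -5, 90, 0, 0.6],
    [-10, -5, 115, 0, 0.6],
    [-10, -5, 135, 0, 0.6],
    [-10, -5, 146, 0, 0.6],
    [-10, -5, 146, 0, 0.6],
  ],
)

```text
time: 5.65
tool_pos: [0.577, 0.2061, 0.0542]
tcp_rot: [0.685, 0.729, -0.001, -0.001]
ft_force: [0.1, -0.1, -0.0]
finger_gap: 0.0513
grasp_force: 0.0
```

carry_out(
  increments=[
    [0, 0, 0, 0, 0.4],
    [0, 0, 0, 0, 0.4],
  ],
)

```text
time: 5.9
tool_pos: [0.5787, 0.2062, 0.0563]
tcp_rot: [0.685, 0.728, 0.001, 0.001]
ft_force: [0.0, 0.3, -0.3]
finger_gap: 0.0339
grasp_force: 0.0
```

Run:
```python
from h import *
s=shot('wrist','w4'); o=s['o'];print(o['tool_pos'],o['ft_force'],o['finger_gap'])
R=Ro.from_quat(o['tcp_rot']).as_matrix();m=np.array([.57765,.20548,.055]);print(R.T@(m-o['tool_pos'])*1000)
crop('w4',180,130,380,280,4,'w4c')
```

```text
[0.57870142 0.20621986 0.05633542] [ 0.00172284  0.2716331  -0.27770915] 0.033852662719608434
[-0.6744433  -1.0971227   1.33329476]
```

View pics/w4c.png

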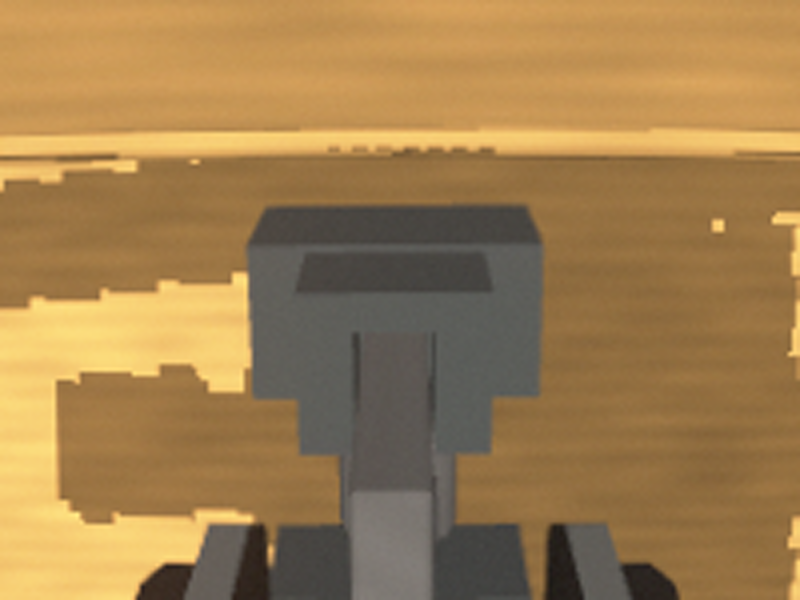

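carry_out(
  increments=[
    [-0.5, -1, 1, 0, 0.3],
    [-0.5, -1, 1, 0, 0.2],
    [-0.5, -1, 1, 0, 0],
    [-0.5, -1, 1, 0, 0],
    [-0.5, -1, 1, 0, 0],
    [-0.5, -1, 1, 0, 0],
    [-0.5, -1, 1, 0, 0],
  ],
)

```text
time: 6.82
tool_pos: [0.5773, 0.2055, 0.0545]
tcp_rot: [0.685, 0.728, 0.0, 0.0]
ft_force: [1.8, -0.8, 2.5]
finger_gap: 0.0068
grasp_force: 58.9
```

carry_out(
  increments=[
    [0, 0, -5, 0, 0],
    [0, 0, -12, 0, 0],
    [0, 0, -25, 0, 0],
    [0, 0, -45, 0, 0],
    [0, 0, -75, 0, 0],
    [0, 0, -105, 0, 0],
    [0, 0, -140, 0, 0],
    [0, 0, -175, 0, 0],
  ],
)

```text
time: 7.82
tool_pos: [0.5765, 0.2055, 0.2312]
tcp_rot: [0.685, 0.728, -0.0, -0.0]
ft_force: [-0.2, -0.5, -2.0]
finger_gap: 0.0071
grasp_force: 58.7
```

carry_out(
  increments=[
    [0, 0, -15, 0, 0],
    [0, 0, -20, 0, 0],
    [0, 0, -20, 0, 0],
  ],
)

```text
time: 8.2
tool_pos: [0.5765, 0.2054, 0.2483]
tcp_rot: [0.685, 0.728, -0.001, -0.001]
ft_force: [-1.2, 1.2, -3.1]
finger_gap: 0.0072
grasp_force: 58.9
```

Run:
```python
from h import *
s=shot('wrist','w5'); o=s['o'];print(o['tool_pos'],o['ft_force'],o['finger_gap'],o['grasp_force'],o['wrist_torque'])
o=env.observe();R=Ro.from_quat(o['tcp_rot']).as_matrix();print(o['tool_pos'],R.round(4))
print(R.T@(np.array([.502,-.195,.25])-o['tool_pos'])*1000)
```

```text
[0.57652454 0.20543088 0.24833647] [-1.22345793  1.22561865 -3.10592218] 0.007175673416467564 58.8586288690567 [-0.01215214  0.02280505  0.04774144]
[0.57635301 0.20539168 0.24780883] [[-6.090e-02  9.981e-01 -2.600e-03]
 [ 9.981e-01  6.090e-02 -4.000e-04]
 [-2.000e-04 -2.700e-03 -1.000e+00]]
[-395.12076106  -98.60462029   -1.83810042]
```

carry_out(
  increments=[
    [-30, -7, 0, -0.01, 0],
    [-85, -20, 0, -0.02, 0],
    [-145, -34, 0, -0.03, 0],
    [-205, -48, 0, -0.045, 0],
    [-265, -62, 0, -0.045, 0],
    [-325, -76, 0, -0.045, 0],
    [-385, -90, 0, -0.045, 0],
    [-425, -99, 0, -0.045, 0],
  ],
)

```text
time: 9.25
tool_pos: [0.5028, -0.2271, 0.2477]
tcp_rot: [0.669, 0.743, -0.0, -0.001]
ft_force: [1.2, 0.1, -3.0]
finger_gap: 0.0074
grasp_force: 58.8
```

carry_out(
  increments=[
    [-15, -2, 0, 0, 0],
    [-15, -2, 0, 0, 0],
    [-15, -2, 0, 0, 0],
    [-15, -2, 0, 0, 0],
  ],
)

```text
time: 9.75
tool_pos: [0.504, -0.2383, 0.2493]
tcp_rot: [0.668, 0.744, 0.0, -0.0]
ft_force: [0.1, -0.6, -2.9]
finger_gap: 0.0073
grasp_force: 58.8
```

Run:
```python
from h import *
s=shot('wrist','w6'); o=s['o'];print(o['tool_pos'],o['ft_force'],o['finger_gap'],o['grasp_force'],o['wrist_torque'])
print(Ro.from_quat(o['tcp_rot']).as_matrix().round(4))
shot('side','side6');shot('scene','scene6')
crop('w6',160,60,420,255,3,'w6c')
```

```text
[ 0.50404687 -0.23826111  0.2492977 ] [ 0.12870897 -0.55825759 -2.90362088] 0.007312565397529606 58.76173496246338 [ 0.00713302  0.04649627 -0.02743188]
[[-1.078e-01  9.942e-01 -1.000e-04]
 [ 9.942e-01  1.078e-01  5.000e-04]
 [ 5.000e-04 -0.000e+00 -1.000e+00]]
```

View pics/w6c.png

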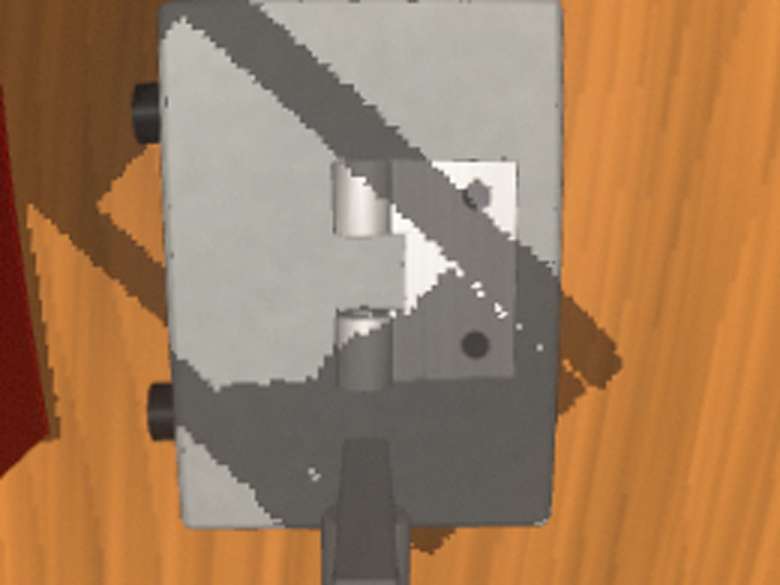

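In the crop, the +y knuckle spans rows 161–236 and columns 333–390. The -y knuckle spans rows 319–388 and columns 338–392, with its end face showing at rows 310–319. The held leaf is at the bottom, around column 365.

Run:
```python
from h import *
s=load('w6'); C=lambda x,y:((x+.5)/3-.5+160,(y+.5)/3-.5+60)
P=[atz(s,*C(x,y),.1) for x,y in [(361,161),(361,236),(365,319),(365,388)]]
for p in P: print(p.round(4))
print('lens',[round(np.linalg.norm(P[i+1]-P[i])*1000,1) for i in range(3)])
q=[atz(s,*C(x,y),.0925) for x,y in [(333,200),(390,200),(338,352),(392,352)]]
a=(q[0]+q[1])/2;b=(q[2]+q[3])/2;print(q,a,b,'yaw',np.arctan2(-(a-b)[0],(a-b)[1]))
# case edges for yaw, top z=.08
e=[atz(s,*C(x,y),.08) for x,y in [(165,100),(182,500),(562,100),(551,500)]]
print('caseyaw',[np.arctan2(-(e[i]-e[i+1])[0],(e[i]-e[i+1])[1]) for i in (0,2)])
print([x.round(4) for x in e])
```

```text
[ 0.4942 -0.1609  0.1   ]
[ 0.4966 -0.1833  0.1   ]
[ 0.5005 -0.2083  0.1   ]
[ 0.5028 -0.2297  0.1   ]
lens [np.float64(22.6), np.float64(25.3), np.float64(21.6)]
[array([ 0.48695976, -0.17371618,  0.0925    ]), array([ 0.50421152, -0.17185254,  0.0925    ]), array([ 0.49337607, -0.22089299,  0.0925    ]), array([ 0.51019927, -0.21906563,  0.0925    ])] [ 0.49558564 -0.17278436  0.0925    ] [ 0.50178767 -0.21997931  0.0925    ] yaw 0.1306643286093128
caseyaw [np.float64(0.11118871577209313), np.float64(0.12049368951872509)]
[array([ 0.4298, -0.1466,  0.08  ]), array([ 0.4448, -0.2805,  0.08  ]), array([ 0.5553, -0.133 ,  0.08  ]), array([ 0.5715, -0.2668,  0.08  ])]
```

carry_out(
  increments=[
    [15, 0, 0, -0.008, 0],
    [35, -0.5, 0, -0.008, 0],
    [43, -0.5, 0, -0.008, 0],
    [43, -0.5, 30, -0.008, 0],
    [43, -0.5, 60, -0.008, 0],
    [43, -0.5, 80, -0.008, 0],
    [43, -0.5, 88, -0.008, 0],
    [43, -0.5, 88, -0.008, 0],
  ],
)

```text
time: 10.9
tool_pos: [0.4987, -0.1969, 0.1613]
tcp_rot: [0.666, 0.746, -0.0, -0.0]
ft_force: [0.5, 0.6, -2.9]
finger_gap: 0.0071
grasp_force: 58.6
```

carry_out(
  increments=[
    [0, 0, 0, 0, 0],
    [0, 0, 0, 0, 0],
    [0, 0, 0, 0, 0],
  ],
)

```text
time: 11.28
tool_pos: [0.4989, -0.1973, 0.1619]
tcp_rot: [0.666, 0.746, 0.0, 0.001]
ft_force: [0.2, -0.2, -2.9]
finger_gap: 0.0076
grasp_force: 58.6
```

Run:
```python
from h import *
s=shot('wrist','w7'); o=s['o'];print(o['tool_pos'],o['ft_force'])
a=shot('side','side7');b=shot('scene','scene7')
L=lambda i,x0,y0,w,h,k: cv2.resize(i[y0:y0+h,x0:x0+w,::-1],None,fx=k,fy=k,interpolation=cv2.INTER_CUBIC)
H=[.4988,-.1958,.091]; p=proj(a,H).astype(int);q=proj(b,H).astype(int);r=proj(s,H).astype(int);print(p,q,r)
A=L(a['image'],p[0]-25,p[1]-28,50,50,8)
B=L(b['image'],q[0]-25,q[1]-28,50,50,8)
W=L(s['image'],r[0]-80,r[1]-75,160,40,5)
cv2.imwrite('pics/m7.png',np.vstack([np.hstack([A,B]),W]))
```

```text
[ 0.49894066 -0.19732696  0.16188205] [ 0.20043693 -0.17618627 -2.9373863 ]
[329 249] [201 203] [281 224]
```

View pics/m7.png

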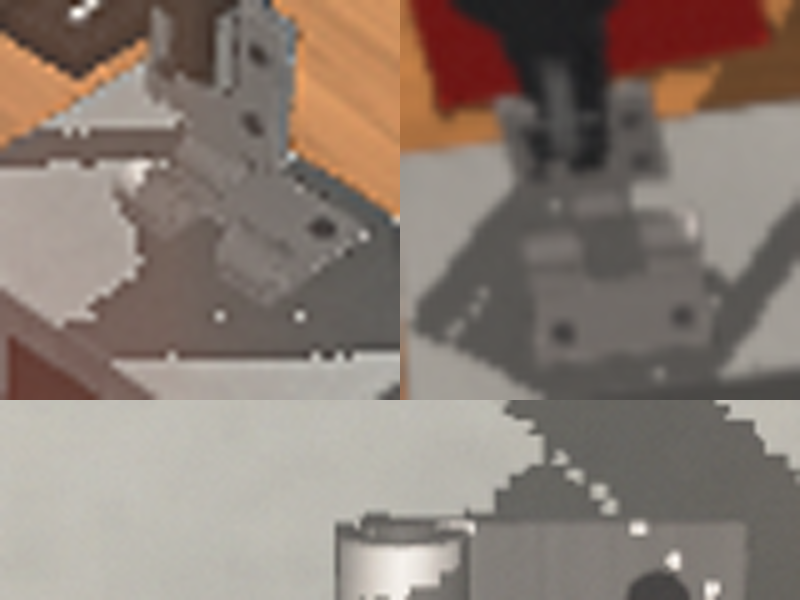

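Run:
```python
from h import *
T=load('w7')['o']['tool_pos']
H=np.array([.4988,-.1958,.091]); L=np.array([T[0],T[1],T[2]-.0385])
for n,m in [('scene7',(-1.4,-4.5)),('side7',(0,-7.2))]:
    s=load(n); d=proj(s,L)-proj(s,H); J=np.array([(proj(s,L+e)-proj(s,L))*1 for e in np.eye(3)*.001]).T
    print(n,'pred',d.round(2),'meas',m,'J px/mm\n',J.round(3))
    y=np.array([-.117,.993,0]); 
    for k,P in [('L',L),('A',H+.024*y),('B',H-.024*y)]: print(k,proj(s,P).round(1))
```

```text
scene7 pred [-1.75 -5.18] meas (-1.4, -4.5) J px/mm
 [[-0.01   0.312 -0.04 ]
 [ 0.264 -0.011 -0.164]]
L [199.4 198.2]
A [208.5 202.4]
B [193.8 204.4]
side7 pred [ 0.97 -8.52] meas (0, -7.2) J px/mm
 [[ 0.276 -0.235  0.018]
 [-0.14  -0.19  -0.275]]
L [330.6 240.8]
A [323.4 245.2]
B [335.9 253.5]
```

Run:
```python
from h import *
o=load('w7')['o']; T=np.array(o['tool_pos']);R=Ro.from_quat(o['tcp_rot']).as_matrix()
W=lambda x,y,z:T+R@np.array([x,y,z])/1000   # tool coords: x=along leaf y, y=leaf x, z down
H=[.4988,-.1958,.091]
for n,off in [('side7',0),('scene7',400)]:
    s=load(n); o0=proj(s,H).astype(int)-[25,28]
    c=lambda P:((proj(s,P)-o0+.5)*8-.5+[off,0]).round(0)
    for x in(-30,30):
        for y in(-4,4): print(n,'end x',x,'y',y,c(W(x,y,25)),c(W(x,y,-36.5)))
    print('knuckle bottom-ish', [c(W(x,y,z)) for x in(-10,10) for y,z in((-9,38.5),(9,38.5),(0,47.5))])
s=load('w6');o=s['o'];T=np.array(o['tool_pos']);R=Ro.from_quat(o['tcp_rot']).as_matrix()
print('w6 pred corner',proj(s,W(30,-4,25)),proj(s,W(30,4,25)),'meas',(160+343/3,205.8),(160+388/3,205.8))
# dark hole on side image / sharp bright-edge: enlarged overlay
for n in('side7','scene7'):
    s=load(n)
    o=load('w7')['o'];T=np.array(o['tool_pos']);R=Ro.from_quat(o['tcp_rot']).as_matrix()
    im=cv2.resize(s['image'][:,:,::-1],None,fx=8,fy=8,interpolation=cv2.INTER_CUBIC)
    pr=lambda P:tuple(int(v) for v in ((proj(s,P)+.5)*8-.5))
    def ln(a,b,col): cv2.line(im,pr(a),pr(b),col,1)
    for y,col in((-4,(0,255,0)),(4,(0,255,255))):
        q=[W(30,y,25),W(-30,y,25),W(-30,y,-36.5),W(30,y,-36.5)]
        for i in range(4): ln(q[i],q[(i+1)%4],col)
    th=np.linspace(0,2*np.pi,25)
    for x in(-10,10):
        p=[W(x,9*np.cos(t),38.5+9*np.sin(t)) for t in th]
        for i in range(24): ln(p[i],p[i+1],(0,0,255))
    yv=np.array([-.117,.993,0]);xv=np.array([.993,.117,0])
    for l in(-35.5,-12.5,12.5,35.5):
        p=[np.array(H)+(yv*l+9*np.cos(t)*xv+9*np.sin(t)*np.array([0,0,1]))/1000 for t in th]
        for i in range(24): ln(p[i],p[i+1],(255,0,255))
    u,v=pr(H); out=im[v-320:v+130,u-200:u+200]
    globals()[n]=out
cv2.imwrite('pics/ov7.png',np.hstack([side7,scene7]))
```

```text
side7 end x -30 y -4 [275. 179.] [286.  38.]
side7 end x -30 y 4 [291. 168.] [302.  27.]
side7 end x 30 y -4 [147.  96.] [154. -44.]
side7 end x 30 y 4 [163.  86.] [170. -53.]
knuckle bottom-ish [array([219., 187.]), array([255., 164.]), array([236., 196.]), array([177., 160.]), array([213., 137.]), array([194., 168.])]
scene7 end x -30 y -4 [510. 173.] [487.  88.]
scene7 end x -30 y 4 [512. 189.] [488. 105.]
scene7 end x 30 y -4 [661. 153.] [643.  67.]
scene7 end x 30 y 4 [663. 170.] [645.  84.]
knuckle bottom-ish [array([564., 174.]), array([568., 211.]), array([569., 204.]), array([614., 167.]), array([618., 205.]), array([618., 198.])]
w6 pred corner [274.50897219 204.3653413 ] [289.33899984 204.36775719] meas (274.3333333333333, 205.8) (289.33333333333337, 205.8)
```

View pics/ov7.png

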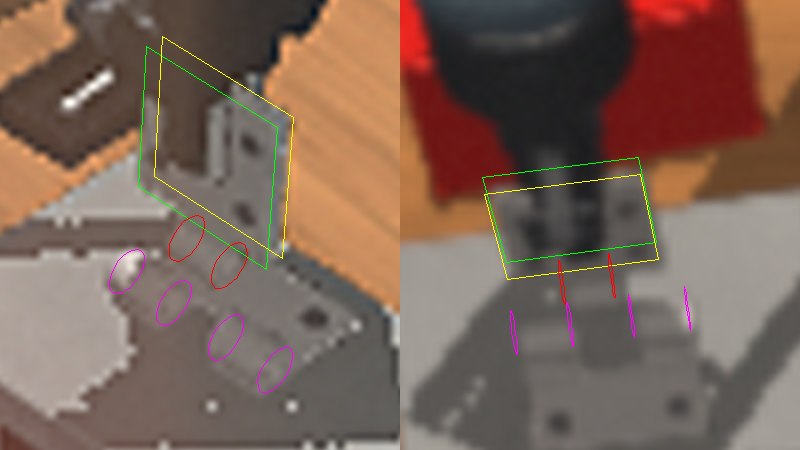

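The overlay shows the leaf knuckle over the gap, with the same small offset for the leaf and the case in both views. I'll refine the along-axis offset in the tool frame, where pose-reading noise cancels.

Run:
```python
from h import *
def tf(s,u,v,zt): # tool-frame point at tool depth zt
    s=dict(s); s['o']=dict(tool_pos=np.zeros(3),tcp_rot=[0,0,0,1]); return atz(s,u,v,zt)*1000
w3,w6,w7=load('w3'),load('w6'),load('w7')
g=w3['image'].mean(2)[:,272:277].mean(1); print('w3 rows 180-266',g[180:266].astype(int))
k=w7['image'].mean(2)[:,275:290].mean(1); print('w7 rows 160-190',k[160:260].astype(int))
print('w6 gap',[tf(w6,281,60+(r+.5)/3-.5,.2487-.1) for r in(236,319)])
for v in (175,177): print('w7 +y end',tf(w7,281,v,.1607-.1))
g=w7['image'].mean(2)[:,279:284].mean(1)
o=[np.array(env.observe()['tool_pos'])]
for i in range(4): snapshot('wrist'); o.append(np.array(env.observe()['tool_pos']))
print(np.round(o,4))
```

```text
w3 rows 180-266 [ 88  89  88  89  88  86 109 118 118 119 120 121 122 123 123 123 122 121
 121 121 122 122 123 123 122 121 121 121 120 121 120 121 122 122 122 121
 120 121 123 124 124 122 122 123 124 124 124 123 122 122 123 123 122 121
 121 121 121 120 122 121 123 122 121 121 121 121 119 118 118 120 122 123
 124 127 119 182 178 185 187 185 187 186 128  78  78  80]
w7 rows 160-190 [181 181 180 180 180 180 180 180 180 180 180 172 130 102 116 117 112 116
 187 218 221 220 220 216 214 214 190 175 158 133 125 121 119 119 119 119
 118 119 118 118 118 118 118 118 117 113  96  90  90  90  89  89  89  89
  89  89  89  89  88  88  88  89  88  88  88  88  88  87  88  87  88  88
  88  87  87  87  87  87  87  87  87  87  87  87  87  87  87  87  87  87
  86  86  87 104 117 118 119 119 119 119]
w6 gap [array([ 55.44346722,  -0.5800902 , 148.7       ]), array([ 30.19412209,  -0.57878866, 148.7       ])]
w7 +y end [39.11444833 -0.51886575 60.7       ]
w7 +y end [37.80933739 -0.51886681 60.7       ]
[[ 0.4988 -0.1972  0.1615]
 [ 0.4987 -0.1972  0.1614]
 [ 0.4987 -0.1971  0.1614]
 [ 0.4987 -0.1972  0.1614]
 [ 0.4987 -0.1971  0.1613]]
```

Run:
```python
from h import *
def tf(s,u,v,zt):
    s=dict(s); s['o']=dict(tool_pos=np.zeros(3),tcp_rot=[0,0,0,1]); return (atz(s,u,v,zt)*1000).round(2)
w3,w6,w7=load('w3'),load('w6'),load('w7')
print('leaf ends w3',tf(w3,274.3,185.6,.2019-.091),tf(w3,274.3,254.5,.2019-.091))
for z in(.023,.025,.027): print('w7 leaf bottom corner',tf(w7,281.5,205.5,z),'w6',tf(w6,281.5,205.6,z))
print('w7 top end at plate/ top corner row 253', tf(w7,281.5,252.7,-.0365))
print('w7 +y knuckle end',tf(w7,281,177.5,.1614-.1))
print(w3['o']['tool_pos'])
```

```text
leaf ends w3 [ 20.58  -5.94 110.9 ] [-40.03  -6.34 110.9 ]
w7 leaf bottom corner [29.95 -0.23 23.  ] w6 [29.9  -0.23 23.  ]
w7 leaf bottom corner [29.36 -0.23 25.  ] w6 [29.31 -0.23 25.  ]
w7 leaf bottom corner [28.77 -0.22 27.  ] w6 [28.71 -0.23 27.  ]
w7 top end at plate/ top corner row 253 [ 29.8   -0.28 -36.5 ]
w7 +y knuckle end [37.34 -0.52 61.4 ]
[0.58269013 0.21523992 0.20214482]
```

carry_out(
  increments=[
    [1.8, -0.3, 0, 0, 0],
    [1.8, -0.3, 4, 0, 0],
    [1.8, -0.3, 9, 0, 0],
    [1.8, -0.3, 14, 0, 0],
    [1.8, -0.3, 18, 0, 0],
    [1.8, -0.3, 21, 0, 0],
    [1.8, -0.3, 23, 0, 0],
    [1.8, -0.3, 23, 0, 0],
  ],
)

```text
time: 12.62
tool_pos: [0.4982, -0.1953, 0.1382]
tcp_rot: [0.666, 0.746, -0.0, -0.0]
ft_force: [0.4, -1.2, -2.6]
finger_gap: 0.0073
grasp_force: 58.6
```

carry_out(
  increments=[
    [0, 0, 2, 0, 0],
    [0, 0, 4, 0, 0],
    [0, 0, 5.5, 0, 0],
    [0, 0, 7, 0, 0],
    [0, 0, 8, 0, 0],
    [0, 0, 8.7, 0, 0],
    [0, 0, 8.7, 0, 0],
    [0, 0, 8.7, 0, 0],
  ],
)

```text
time: 13.62
tool_pos: [0.4983, -0.1954, 0.1297]
tcp_rot: [0.666, 0.746, 0.0, 0.0]
ft_force: [-0.4, 0.4, -2.4]
finger_gap: 0.007
grasp_force: 58.6
```

Run:
```python
from h import *
def tf(s,u,v,zt):
    s=dict(s); s['o']=dict(tool_pos=np.zeros(3),tcp_rot=[0,0,0,1]); return (atz(s,u,v,zt)*1000).round(2)
snapshot('wrist');s=shot('wrist','w8'); o=s['o'];print(o['tool_pos'],o['tcp_rot'],o['ft_force'],o['wrist_torque'],o['grasp_force'])
a=shot('side','side8');b=shot('scene','scene8')
g=s['image'].mean(2)
for c in range(276,288,4): print(c,g[165:262,c].astype(int))
for r in (188,195): print(r,g[r,255:310].astype(int))
```

```text
[ 0.49825976 -0.195402    0.12967557] [ 6.65654125e-01  7.46260397e-01 -4.19030449e-06  7.99152090e-05] [-0.90914503 -0.48805083 -3.23773753] [-0.05845881 -0.01384912 -0.03798483] 58.65034639835358
276 [182 180 180 180 181 180 182 181 182 180 182 181 182 181 180 181 181 181
 179 131  99  93 101 109 111 108 106 111 156 198 210 210 210 204 201 201
 200 141 117 117 111  95  92  91  91  91  91  90  90  91  92  88  89  88
  89  89  88  90  88  88  88  89  88  89  87  87  87  90  88  87  86  89
  88  87  86  87  88  85  87  88  86  86  88  86  85  87  87  87 104 117
 117 119 121 120 121 122 123]
280 [183 183 182 181 182 180 180 180 181 180 180 180 180 179 179 179 179 180
 182 180 129  92 103 121 124 120 119 103 141 217 229 231 232 231 159 123
 124 122 121 121 117  95  90  89  89  91  90  89  90  89  90  88  86  88
  89  89  89  89  88  89  88  88  89  89  87  88  88  87  87  86  87  87
  90  86  88  87  85  85  86  88  88  85  85  88  87  87  85  83 104 115
 117 119 119 119 119 121 121]
284 [182 181 180 179 179 180 180 179 179 179 180 181 179 179 180 179 179 178
 180 180 130  96  98 119 122 121 120 104 168 224 232 227 158 124 124 123
 125 123 123 124 112  95  93  91  90  89  89  91  91  91  91  88  90  91
  91  91  89  90  89  89  89  88  91  90  89  89  89  90  87  90  89  89
  90  89  89  87  88  88  87  88  87  87  88  87  88  87  89  88 105 117
 118 119 119 121 119 118 120]
188 [184 185 183 184 183 183 182 182 182 182 182 176 103 103  98  94  95 100
 103 110 124 109 113 116 118 121 125 126 122 119 118 117 111 108 103 119
 122 138  98 103 113 124 126 127 127 125 125 124 124 126 125 124 125 124
 126]
195 [181 181 181 178 179 180 180 178 178 179 178 148 111 142 151 160 171 180
 188 197 204 210 215 221 226 229 233 236 234 232 229 225 212 121 118 117
 115 111 112 107 104  97  96 128 126 126 125 126 126 126 125 124 123 125
 125]
```

Run:
```python
from h import *
def tf(s,u,v,zt):
    s=dict(s); s['o']=dict(tool_pos=np.zeros(3),tcp_rot=[0,0,0,1]); return (atz(s,u,v,zt)*1000).round(2)
s=load('w8')
print('+y end',tf(s,281,192.3,.0297),'sil',tf(s,266,195,.037),tf(s,297,195,.037),'plate',tf(s,274.3,205.5,.025),tf(s,289.3,205.5,.025))
# side: same-shading rows; compare leaf motion side7->side8 & overlay residual by gradient-based fit of projected outlines
from scipy.optimize import minimize
o=s['o'];T=np.array(o['tool_pos']);R=Ro.from_quat(o['tcp_rot']).as_matrix();W=lambda x,y,z:T+R@np.array([x,y,z])/1000
for n in('side8','scene8'):
    a=load(n); print(n,[proj(a,W(x,y,25)).round(1) for x in(-30,30) for y in(-4,4)])
a=load('side8');c=proj(a,W(-30,4,-5)).astype(int);print('side hsv-sat rows around plate -y end',c)
im=a['image'].astype(int);sat=(im.max(2)-im.min(2))
c=proj(a,W(-30,0,25)).astype(int);print(c)
print('sat');print(sat[c[1]-6:c[1]+7,c[0]-8:c[0]+9]);print('gray');print(im.mean(2)[c[1]-6:c[1]+7,c[0]-8:c[0]+9].astype(int))
```

```text
+y end [35.53 -0.5  29.7 ] sil [32.1 -9.1 37. ] [32.1   8.67 37.  ] plate [29.36 -4.11 25.  ] [29.36  3.99 25.  ]
side8 [array([336.6, 251.6]), array([338.5, 250.2]), array([320.8, 241.1]), array([322.8, 239.9])]
scene8 [array([191.4, 201.2]), array([191.6, 203.3]), array([209.9, 198.8]), array([210.1, 200.8])]
side hsv-sat rows around plate -y end [339 241]
[337 250]
sat
[[16 17 16 13 17 14 12 11 12 11 11  9 10  9  5  3  2]
 [16 16 14 14 13 15 13 13 10 12 10  9 10 10  9  7  6]
 [18 16 15 13 13 13 12 13 11 12 11  9 10  8 11  9  7]
 [17 16 15 15 14 13 12 13 11 13 10 12  9 11  9  9 10]
 [17 16 14 13 13 15 14 12 13 10  9 11 11 10  7  7  7]
 [17 15 14 14 12 15 14 12 11 12 11 11 11 11  8  9  8]
 [16 16 14 14 15 14 13 12 12 12 12  9  9 10 10  6  6]
 [17 18 16 14 15 13 13 15 12 12 10 12  9 11  9 11  9]
 [16 16 14 16 13 13 12 12 12 11 11 10 11 10  9  8 10]
 [18 16 16 15 14 13 14 13 14 11 10 12  9 12 10 10  8]
 [18 18 17 18 15 14 14 14 13 12 10 11 12 10  9  9  8]
 [19 18 15 16 15 14 13 12 11 13 12 13 10 11 10  9  8]
 [19 19 16 15 14 14 14 12 14 12 12 11  9  9  9  6  9]]
gray
[[114 113 114 115
[... 206 characters left out ...]
112 112 115 112 116 107 114 115 114 115 115 116 118 121 120]
 [120 112 114 114 111 114 114 107 114 114 114 115 117 118  91  76 104]
 [123 120 115 103 119 110 112 118 110 118 119 117 117  93  60  60  60]
 [124 128 113 127 120 117 113 118 157  89 117 117 118 119  89  77  85]
 [119 121 122 121 123 121 118  86 109  97  96 117 117 119 117 118 117]
 [109 117 119 120 121 123 122 119 116 112 100 104 115 116 116 117 112]
 [ 97 110 116 115 120 122 122 122 120 121 112 110 116 116 116 130 107]
 [ 96  95 103 103 112 119 122 122 124 112 116 116 116 113 141  93  91]
 [ 99  97 106 117 104 110 118 121 123 126 125 112 118 110  92  90  90]
 [ 99  98  98 103 111 107 107 114 107 111 132 116 104  92  92  92  92]]
```

Run:
```python
from h import *
a=load('side6');o=load('w6')['o'];T=np.array(o['tool_pos']);R=Ro.from_quat(o['tcp_rot']).as_matrix();W=lambda x,y,z:T+R@np.array([x,y,z])/1000
b=load('side2');d=np.abs(a['image'].astype(int)-b['image']).sum(2)
for n,P in [('-y,-x',W(-30,-4,25)),('-y,+x',W(-30,4,25)),('-y,+x top',W(-30,4,-36.5)),('knuck bottom -y',W(-10,0,47.5)),('kn+y',W(10,0,47.5)),('+y,-x',W(30,-4,25))]: print(n,proj(a,P).round(1))
u,v=proj(a,W(-20,0,32)).astype(int); print('origin',u-16,v-10); 
np.set_printoptions(linewidth=250)
print(d[v-10:v+12,u-16:u+17]); print(a['image'].mean(2)[v-10:v+12,u-16:u+17].astype(int))
# case: top-corner rows in side2: predicted corners vs gray
for q in[(-65,-90),(65,-90),(-65,90)]:
    xv=np.array([.993,.117,0]);yv=np.array([-.117,.993,0]);P=np.array([.4988,-.1958,.08])+(xv*q[0]+yv*q[1])/1000; print('case',q,proj(b,P).round(1))
```

```text
-y,-x [351.9 224.8]
-y,+x [353.9 223.4]
-y,+x top [355.9 204.2]
knuck bottom -y [346.5 227.3]
kn+y [340.8 223.8]
+y,-x [334.7 214.2]
origin 333 214
[[  1  18  16 118 131 119 120 121 116 110 123 127 121 122 118 125 124 130 128 132 126 130  35  22  18  17  23  23  18  20  20  24  21]
 [  8   7  25  34  57 138 130 120 124 116 114 116 131 123 121 117 122 123 123 132 136  98  33  26  21  15  20  19  22  25  25  23  17]
 [  4  10  26  24  29  15  94 133 121 123 121 108 119 130 124 154 205 116 121 128 141 102  35  20  23  26  19  22  22  24  20  20  24]
 [ 10  12  20  22  24  25  35  47 130 119 122 127 115 112 122 222 254 160 120 121 134 102  34  24  21  22  20  20  23  21  19  25  22]
 [ 11  14  16  20  20  24  35  44 124 122 120 125 127 122 118 179 278 262 111 117 135  58  32  27  22  22  21  18  19  20  19  24  17]
 [ 15  22  20  15  15  24  29  77 119 119 121 119 120 125 126 119 135 196 126 118 131 105  31  23  23  22  18  25  15  26  19  20  16]
 [ 16  17  16  18  20  22  15 101  93 102 116 122 127 117 124 127 126 122 127 128 130  13  32  20  26  18  18  21  25  22  23  18  25]
 [ 18  
[... 4377 characters left out ...]
45 147 147 145 141 143 138 134 135 142 149 151 148 143 146 147 150 150]
 [141 139 139 138 142 147 150 152 153 154 156 155 145 140 142 144 146 149 148 145 142 143 143 136 132 140 146 151 149 147 147 147 150]
 [140 140 138 136 136 140 149 150 150 153 155 156 157 150 140 141 142 146 149 148 145 143 143 143 137 132 137 143 148 152 146 144 147]
 [139 140 139 137 136 134 138 147 149 149 151 153 155 157 151 141 138 141 148 149 148 146 144 142 143 140 135 136 141 146 151 148 143]
 [136 139 140 139 139 135 137 142 144 151 150 149 152 153 155 153 142 141 145 148 150 147 145 144 142 143 143 136 132 139 146 149 149]]
case (-65, -90) [337.5 280.1]
case (65, -90) [369.1 257.4]
case (-65, 90) [290.7 247.3]
```

Run:
```python
from h import *
from scipy.ndimage import map_coordinates as mc
xv=np.array([.993,.117,0]);yv=np.array([-.117,.993,0]);zv=np.array([0,0,1.]);H=np.array([.4988,-.1958,.091])
def edge(n,s,A,B,f0=.1,f1=.9,w=5):
    g=cv2.cvtColor(s['image'],cv2.COLOR_RGB2LAB).astype(float)
    a,b=proj(s,A),proj(s,B);t=(b-a)/np.linalg.norm(b-a);nn=np.array([-t[1],t[0]]);
    if nn[1]<0: nn=-nn
    k=np.arange(-w,w+.01,.1);res=[]
    for f in np.linspace(f0,f1,25):
        p=a+(b-a)*f; P=p[:,None]+nn[:,None]*k
        pr=np.array([mc(g[:,:,c],[P[1],P[0]],order=1) for c in range(3)]); d=np.abs(np.gradient(cv2.GaussianBlur(pr,(0,0),3,0.01),axis=1)).sum(0)
        res.append(k[d.argmax()])
    print(n,'normal',nn.round(2),'off med',np.median(res).round(2),'iqr',np.percentile(res,[25,75]).round(2))
P=lambda x,y,z:H+(x*xv+y*yv+z*zv)/1000
for nm in('side2','scene2'):
    s=load(nm)
    edge(nm+' top -x',s,P(-65,-90,-11),P(-65,90,-11));edge(nm+' top -y',s,P(-65,-90,-11),P(65,-90,-11));edge(nm+' top +x',s,P(65,-90,-11),P(65,90,-11));edge(nm+' top +y',s,P(-65,90,-11),P(65,90,-11))
    edge(nm+' bottom -x',s,P(-65,-90,-91),P(-65,90,-91)); edge(nm+' bottom -y',s,P(-65,-90,-91),P(65,-90,-91)); edge(nm+' bottom +x',s,P(65,-90,-91),P(65,90,-91))
o=load('w6')['o'];T=np.array(o['tool_pos']);R=Ro.from_quat(o['tcp_rot']).as_matrix();W=lambda x,y,z:T+R@np.array([x,y,z])/1000
s=load('side6')
edge('leaf bottom -x edge -y half',s,W(-29,-4,25),W(-12,-4,25),w=2.5)
edge('leaf -y end +x vertical',s,W(-30,4,24),W(-30,4,-5),w=2.5)
s=load('scene6')
edge('leaf bottom +x edge -y half',s,W(-29,4,25),W(-12,4,25),w=3);edge('.. +y half',s,W(12,4,25),W(29,4,25),w=3)
edge('-y end',s,W(-30,4,24),W(-30,4,-30),w=3);edge('+y end',s,W(30,4,24),W(30,4,-30),w=3)
```

```text
side2 top -x normal [-0.57  0.82] off med 0.1 iqr [-0.   0.2]
side2 top -y normal [0.58 0.81] off med -0.4 iqr [-0.4 -0.3]
side2 top +x normal [-0.54  0.84] off med 0.1 iqr [-0.   3.3]
side2 top +y normal [0.53 0.85] off med -0.5 iqr [-0.7 -0.2]
side2 bottom -x normal [-0.59  0.81] off med -0.1 iqr [-0.3  1.2]
side2 bottom -y normal [0.6 0.8] off med -0.2 iqr [-0.5 -0.1]
side2 bottom +x normal [-0.56  0.83] off med -2.0 iqr [-3.8  1. ]
scene2 top -x normal [0.13 0.99] off med -3.0 iqr [-3.5 -2.2]
scene2 top -y normal [-1.    0.07] off med -0.6 iqr [-0.8 -0.4]
scene2 top +x normal [0.14 0.99] off med 1.4 iqr [1.3 1.6]
scene2 top +y normal [-0.99  0.14] off med -1.2 iqr [-1.4 -1. ]
scene2 bottom -x normal [0.13 0.99] off med 2.8 iqr [-1.1  4.2]
scene2 bottom -y normal [-1.    0.08] off med 2.4 iqr [2.1 2.8]
scene2 bottom +x normal [0.14 0.99] off med 2.3 iqr [2.1 2.6]
leaf bottom -x edge -y half normal [-0.52  0.85] off med -0.3 iqr [-0.5  0.5]
leaf -y end +x vertical normal [1.  0.1] off med -0.3 iqr [-0.5 -0.1]
leaf bottom +x edge -y half normal [0.12 0.99] off med 1.1 iqr [1.  1.2]
.. +y half normal [0.12 0.99] off med 1.7 iqr [1.7 1.7]
-y end normal [-0.95  0.31] off med -0.3 iqr [-0.4 -0.1]
+y end normal [-0.97  0.25] off med -1.0 iqr [-1.2 -0.8]
```

Side and scene edge fits agree that the leaf is aligned within about 1 mm, possibly 0.8 mm high. I'll make a small 0.5 mm trim downward, then settle.

carry_out(
  increments=[
    [0, 0, 0.5, 0, 0],
    [0, 0, 0.5, 0, 0],
    [0, 0, 0.5, 0, 0],
    [0, 0, 0.5, 0, 0],
    [0, 0, 0.5, 0, 0],
    [0, 0, 0.5, 0, 0],
  ],
)

```text
time: 14.58
tool_pos: [0.4982, -0.1954, 0.1291]
tcp_rot: [0.666, 0.746, -0.0, 0.0]
ft_force: [-0.7, -0.8, -1.7]
finger_gap: 0.0074
grasp_force: 58.6
```

Run:
```python
from h import *
for i in range(3):
    o=env.observe();print(o['tool_pos'].round(4),o['ft_force'].round(2),o['wrist_torque'].round(3),o['grasp_force']);snapshot('side')
print(env.close_job())
```

```text
[ 0.4982 -0.1954  0.1291] [-0.71 -0.79 -1.66] [-0.017 -0.021  0.001] 58.64948630332947
[ 0.4982 -0.1954  0.1292] [-0.17  0.35 -3.2 ] [ 0.013 -0.042 -0.035] 58.64974558353424
[ 0.4982 -0.1954  0.1291] [ 0.26 -0.59 -1.64] [-0.008  0.023  0.026] 58.64908576011658
the job is handed in; nothing more can be done
None
```

The job is handed in at about 14.6 s: both flaps are open, and the gripped leaf is held in the air with its knuckle between the case's two. By camera measurement its hole is in line to within about 1 mm, with height the least certain, and the wrist force showed no contact with the case.

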